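# Grade water-bath cover balls by size

### The arm

A 6-joint arm with a two-finger parallel gripper is mounted at the origin on the work surface. World frame = base frame: x ahead of the robot, y to its left, z up, the work surface at z = 0. Lengths are in m, angles in rad, forces in N, time in s.
With the tool pointing down it reaches from about 0.375 to 0.825 m from the base axis. Payload 5.5 kg.
Tool frame: the origin (TCP) lies at the very end of the fingers, on their centre line; the grasp point (between the pads) lies robot.hold_point_z behind it (robot.hold_point_z is the distance from the TCP to the grasp point, in m); z points along the fingers, y is the direction in which the jaws open and shut (so a half turn about z gives the same grasp; the last joint's range is limited). The gripper opens to 85 mm and grips with 20 to 120 N. Pads are 22 mm wide; open, the fingers measure 114 mm over their backs; the gripper's body (76 mm by 85 mm) begins 54 mm behind the grasp point. The pads swing forward as they close: fully open they stand 13 mm farther back than shut.
Start: joints at [1.105, 0.314, -0.047, 1.21, 0, 1.571], TCP at [0.269, 0.536, 0.231] pointing down, gripper open.
Joint ranges: [-2.67, 2.67], [-0.69, 1.73], [-1.03, 1.25], [-2.08, 2.16], [-1.42, 1.45], [-3.14, 3.14]. Speed limits (rad/s): [2.39, 2.39, 3.01, 3.14, 3.14, 3.14].

### API

Orientations are given as a unit quaternion [w, x, y, z].
In Python, from plant import robot gives the robot as it stands. Calls block until the motion is done:
- robot.movep(position, orientation): joint-space move of the TCP to a pose.
- robot.move_l(position, orientation=None, speed=0.15): straight line of the TCP; orientation=None keeps the orientation; speed is the mean speed in m/s.
- robot.move_j(angles): joint-space move.
- robot.let_go() and robot.close(): open the fingers fully, or close them until they stop; the grip force is fixed at half the most.
- robot.sleep(seconds).
- robot.solve_ik(position, orientation): joint angles nearest the present ones, or None.
- robot.camera(name): name is "scene" or "top" or "wrist"; returns (picture, depth): 400x640x3 uint8, red, green, blue; 400x640 float32, m along the optical axis (not along the pixel's ray), 0 where there is no reading.
- robot.get_calibration(name): a dict with "K" (3x3 intrinsics, pixels), "R" (3x3) and "t" (3): a world point X has camera coordinates R X + t. Camera axes: x right, y down, z forward; pixel columns grow to the right and rows downward; lengths in m; the calibration is good to about 2 mm. A picture is of the moment at which its call begins: read the wrist's pose just before it. get_calibration takes no time and is no camera call; for the wrist camera it gives the pose at the moment of the call.
A pose or a line that the arm cannot do raises robot.PlanningError and nothing moves.
- robot.close_job(): hands the job in, once; it reports no verdict.
Trained networks look in the newest picture that a camera, given by its name, has taken for a name from the list of things; names that differ only in an ending like _2 or _b are one class to them, and where a whole thing is asked for, a point or a joint stands for the part that bears it (a point fixed in the world has none). Each returns a list of dicts, best first, with "conf" (0 to 1); they miss things now and then, are a little off and sometimes report something else, mostly with a low value. They report only what shows in the picture. A call takes as long as a camera call. They do not tell look-alikes from the thing itself.
- robot.spot_in(camera, target): "extent" ([left, top, right, bottom] in pixels, round what is visible of it).
Readings, each from a call of its own:
- robot.current_t(): time.
- robot.current_joint_positions(): joint angles.
- robot.current_joint_velocities(): joint speeds.
- robot.current_joint_torque(): joint torques, N m.
- robot.current_tool_pos(): TCP position.
- robot.current_ee_rot(): TCP orientation.
- robot.current_wrist_force(): force on the tool from outside, world axes, zero at the start.
- robot.current_moment(): the same for the moment, N m.
- robot.current_width(): opening from 0.0 (shut) to 1.0 (fully open).
Only numpy, scipy, OpenCV 4.12 (cv2) and the standard library are available. Lean on these libraries where they do the work, as an engineer would, in place of code of your own. Each camera call takes 0.05 s, during which the arm holds its last target. There are 200 camera calls.

### The job

Gather all the loose water-bath balls from the bench into the green tub, carry the tub with all of them in it to the ball sorter and tip it over the head of the sloped board, so that the small balls drop into the pocket under the bars and the large ones roll to the lane at the foot. Then stand the empty tub upright in the middle of its rubber mat, put right any ball that went astray, and leave the other things on the bench where they are.

Things in the scene. Friction and masses are not known exactly. Their poses are not given: they have to be found in the camera images.
- large1_center (a point): a large hollow plastic ball (blue), 60 mm diameter, 30 g, lying on the bench and able to roll (soon comes to rest); the point is its centre; its axes mean nothing. May be absent
- large2_center (a point): a large hollow plastic ball (blue), 60 mm diameter, 30 g, lying on the bench and able to roll (soon comes to rest); the point is its centre; its axes mean nothing. May be absent
- large3_center (a point): a large hollow plastic ball (blue), 60 mm diameter, 30 g, lying on the bench and able to roll (soon comes to rest); the point is its centre; its axes mean nothing. May be absent
- small1_center (a point): a small hollow plastic ball (orange), 36 mm diameter, 15 g, lying on the bench and able to roll (soon comes to rest); the point is its centre; its axes mean nothing. May be absent
- small2_center (a point): a small hollow plastic ball (orange), 36 mm diameter, 15 g, lying on the bench and able to roll (soon comes to rest); the point is its centre; its axes mean nothing. May be absent
- small3_center (a point): a small hollow plastic ball (orange), 36 mm diameter, 15 g, lying on the bench and able to roll (soon comes to rest); the point is its centre; its axes mean nothing. May be absent
- tub: green open-topped tipping tub, loose, about 240 g. Origin: 25 mm behind the middle of its length, on its underside; z up, +y towards its back wall. Inside: 138 mm wide along x (walls 4 mm thick, 70 mm high, from y = -110 to +60 mm), flat floor 4 mm thick from y = -55 to +55 mm, then a ramp up to the pouring lip at y = -110 mm
- tub_lip (a point): middle of the tub's pouring lip (tub frame: x 0, y -110, z 30 mm), the top of a ramp that rises from the floor at 25 degrees; nothing stands above the lip. Balls roll out over it once the tub is turned about its x axis, back wall up, by more than about 30 degrees; 50 degrees empties it. Axes as the tub
- tub_handle (a point): centre of the grip of the black handle block on the tub's back wall (tub frame: x 0, y +60, z 90 mm). The block is 24 mm thick along y (pinch it from above, fingers in front and behind), 50 mm wide along x, and rises to 105 mm above the tub's underside. Axes as the tub
- mat: black rubber mat, fixed, 200 x 240 x 3 mm, the tub's place; origin at its centre on the bench; at the start the tub's origin stands within about 20 mm of it and its axes within 0.1 rad
- sorter: the ball sorter, fixed and smooth, 156 mm wide along x (180 at the head), 350 mm long along y; origin at the centre of its footprint on the bench, z up, +y uphill. Its board slopes at 0.20 rad: surface 78 mm above the bench at y = 0, rising 0.203 mm per mm of y. Clear walls 144 mm apart, 48 mm above the board. From top to foot: head board, bars over a pocket, lane for large balls
- sorter_head (a point): point in the middle of the head board (sorter frame: x 0, y +130, z 104 mm), where balls should be tipped on. The head board runs from y = +100 to +170 mm between blue guides 48 mm high that open from 144 to 165 mm; behind it a blue head wall, top 125 mm above the bench. Axes as the sorter
- small_pocket (a point): centre of the yellow floor of the pocket for small balls (sorter frame: x 0, y +22, z 6 mm), 144 x 155 mm. Over it, from y = +100 to -55 mm, the board is replaced by two bars along the slope, with gaps of 46 mm between them and 43 mm beside them: small balls drop through, large ones roll on down. Axes as the sorter
- large_lane (a point): middle of the lane for large balls, on the board's surface (sorter frame: x 0, y -110, z 39 mm; the board is 17 mm lower here); the lane runs from the lower end of the bars (y = -55 mm) to the blue end stop (y = -170 mm, top 85 mm above the bench) between walls 41 mm above it; here large balls come to rest. Axes as the sorter
- rim: low steel rim, fixed, that frames the bench area where the balls lie: 130 x 806 mm outside, 6 mm wide; the two long sides (along y) are 20 mm high, the ends 8 mm; origin at its centre on the bench
- bottle: bystander: upright amber glass bottle with a black cap, 68 mm diameter, 170 mm tall; origin at the centre of its underside
- jar: bystander: white jar with a red cap, 60 mm diameter, 55 mm tall; origin at the centre of its underside
- tipbox: bystander: blue box with a pale lid, 80 x 110 x 58 mm; origin at the centre of its underside
- timer: bystander: flat white bench timer, 70 x 70 x 24 mm; origin at the centre of its underside
- beaker: bystander: white open beaker, 70 mm diameter, 80 mm tall; origin at the centre of its underside
Not all that is in view belongs to the job. Of the things like the tub, leave any that is red; of the rest the smaller one is meant.

How it is judged:
On the way, in this order (a step that is already met when the one before it is completed fails the run):
1. all the balls are together in the tub (x of large1_center in the frame of tub between -0.07 and 0.07 m and y of large1_center in the frame of tub between -0.115 and 0.055 m and z of large1_center in the frame of tub between 0 and 0.12 m and x of large2_center in the frame of tub between -0.07 and 0.07 m and y of large2_center in the frame of tub between -0.115 and 0.055 m and z of large2_center in the frame of tub between 0 and 0.12 m and x of large3_center in the frame of tub between -0.07 and 0.07 m and y of large3_center in the frame of tub between -0.115 and 0.055 m and z of large3_center in the frame of tub between 0 and 0.12 m and x of small1_center in the frame of tub between -0.07 and 0.07 m and y of small1_center in the frame of tub between -0.115 and 0.055 m and z of small1_center in the frame of tub between 0 and 0.12 m and x of small2_center in the frame of tub between -0.07 and 0.07 m and y of small2_center in the frame of tub between -0.115 and 0.055 m and z of small2_center in the frame of tub between 0 and 0.12 m and x of small3_center in the frame of tub between -0.07 and 0.07 m and y of small3_center in the frame of tub between -0.115 and 0.055 m and z of small3_center in the frame of tub between 0 and 0.12 m and angle between tub's own z axis and vertical below 0.35 rad), for 0.2 s.
2. the tub has been lifted to the head of the sorter with all the balls still in it (x of large1_center in the frame of tub between -0.07 and 0.07 m and y of large1_center in the frame of tub between -0.115 and 0.055 m and z of large1_center in the frame of tub between 0 and 0.12 m and x of large2_center in the frame of tub between -0.07 and 0.07 m and y of large2_center in the frame of tub between -0.115 and 0.055 m and z of large2_center in the frame of tub between 0 and 0.12 m and x of large3_center in the frame of tub between -0.07 and 0.07 m and y of large3_center in the frame of tub between -0.115 and 0.055 m and z of large3_center in the frame of tub between 0 and 0.12 m and x of small1_center in the frame of tub between -0.07 and 0.07 m and y of small1_center in the frame of tub between -0.115 and 0.055 m and z of small1_center in the frame of tub between 0 and 0.12 m and x of small2_center in the frame of tub between -0.07 and 0.07 m and y of small2_center in the frame of tub between -0.115 and 0.055 m and z of small2_center in the frame of tub between 0 and 0.12 m and x of small3_center in the frame of tub between -0.07 and 0.07 m and y of small3_center in the frame of tub between -0.115 and 0.055 m and z of small3_center in the frame of tub between 0 and 0.12 m and horizontal distance between tub and sorter_head below 0.18 m and height (world z) of tub above 0.08 m), for 0.1 s.
3. the tub is tipped over the head of the sorter (horizontal distance between tub and sorter_head below 0.18 m and height (world z) of tub above 0.08 m and angle between tub's own z axis and vertical above 0.5 rad), for 0.2 s.
At the end, for the whole second after the job is handed in: Every large ball lies at rest in the lane at the foot of the board, every small ball in the pocket under the bars, and the tub stands still and upright (within 0.08 rad) on its mat, its origin within 50 mm of the mat's centre (x of large1_center in the frame of sorter between -0.072 and 0.072 m and y of large1_center in the frame of sorter between -0.17 and -0.058 m and z of large1_center in the frame of sorter between 0.05 and 0.115 m and linear speed of each of large1, large2, large3, small1, small2, small3 below 0.03 m/s and x of large2_center in the frame of sorter between -0.072 and 0.072 m and y of large2_center in the frame of sorter between -0.17 and -0.058 m and z of large2_center in the frame of sorter between 0.05 and 0.115 m and x of large3_center in the frame of sorter between -0.072 and 0.072 m and y of large3_center in the frame of sorter between -0.17 and -0.058 m and z of large3_center in the frame of sorter between 0.05 and 0.115 m and x of small1_center in the frame of sorter between -0.072 and 0.072 m and y of small1_center in the frame of sorter between -0.058 and 0.102 m and z of small1_center in the frame of sorter between 0.01 and 0.05 m and x of small2_center in the frame of sorter between -0.072 and 0.072 m and y of small2_center in the frame of sorter between -0.058 and 0.102 m and z of small2_center in the frame of sorter between 0.01 and 0.05 m and x of small3_center in the frame of sorter between -0.072 and 0.072 m and y of small3_center in the frame of sorter between -0.058 and 0.102 m and z of small3_center in the frame of sorter between 0.01 and 0.05 m and horizontal distance between tub and mat below 0.05 m and angle between tub's own z axis and vertical below 0.08 rad and height (world z) of tub below 0.012 m and linear speed of tub below 0.02 m/s); the robot touches nothing.
It fails at once if a bystander is shifted by more than 40 mm (distance of any of bottle, jar, tipbox, timer, beaker from where it was at the start of the episode above 0.04 m).
Of large1, small1, large2, small2, large3, small3 only 4 to 6 are there at a start; the rules pass over those that are not, and their reading is None.
At some moment in a run one of large1, large2, large3, small1, small2, small3, tub may be knocked a few centimetres aside while the robot is not near it.
It also fails if it takes over 208 s, if anything falls off the work surface, if the arm or the gripper's body presses on something with over 40 N, if the wrist force passes 120 N, or if a joint passes its speed limit or range.

## Working session

There is one attempt and no reset: what is moved stays moved. The work goes in short steps, each a Python script; the robot and the scene stay as the last script left them, time stands still between calls to the robot, and variables do not carry over. Pictures are saved under pics/ and viewed, about 12 in all and at most 16, crops included, and the job is handed in when it is done.

```bash
ls; mkdir -p pics
cat > h.py <<'E'
import numpy as np, cv2
from plant import robot
def cal(n):
    c=robot.get_calibration(n); return [np.array(c[k],float) for k in("K","R","t")]
def snap(n,f=None):
    K,R,t=cal(n); p,d=robot.camera(n)
    if f: cv2.imwrite("pics/"+f,cv2.cvtColor(p,cv2.COLOR_RGB2BGR))
    return p,d,K,R,t
def cloud(d,K,R,t):
    v,u=np.mgrid[:d.shape[0],:d.shape[1]]
    c=np.stack([(u-K[0,2])/K[0,0]*d,(v-K[1,2])/K[1,1]*d,d],-1)
    X=(c-t)@R; X[d<=0]=np.nan; return X
def proj(X,K,R,t):
    c=R@np.array(X)+t; return (K@c/c[2])[:2]
def balls(n,img):
    """ball centres by colour blobs: returns list (kind, xyz, area)"""
    p,d,K,R,t=img; X=cloud(d,K,R,t); hsv=cv2.cvtColor(p,cv2.COLOR_RGB2HSV)
    return X,hsv
E
python3 - <<'E'
from h import *
for n in("scene","top"):
    I=snap(n,n+"0.png"); np.savez("pics/"+n+"0.npz",p=I[0],d=I[1],K=I[2],R=I[3],t=I[4])
    print(n,I[2][0,0],(-I[3].T@I[4]).round(3), "z axis",I[3][2].round(2))
    for g in["large1_center","small1_center","tub","tub_handle","mat","sorter","rim","bottle","jar","tipbox","timer","beaker"]:
        print(g,[(np.round(r["extent"]).astype(int).tolist(),round(r["conf"],2)) for r in robot.spot_in(n,g)])
print(robot.current_t(),robot.hold_point_z)
E
```

```text
pics
scene 410.0672860622358 [1.359 0.148 1.302] z axis [-0.58 -0.05 -0.81]
large1_center [([308, 178, 324, 195], 0.71), ([345, 214, 411, 264], 0.38)]
small1_center [([276, 187, 283, 195], 0.59)]
tub [([428, 162, 489, 203], 0.78), ([340, 215, 395, 264], 0.77), ([343, 102, 418, 176], 0.63)]
tub_handle [([338, 211, 398, 262], 0.95), ([430, 157, 490, 203], 0.87), ([344, 105, 419, 175], 0.71)]
mat [([378, 191, 390, 199], 0.75), ([340, 218, 408, 270], 0.64)]
sorter [([376, 191, 388, 201], 0.64), ([207, 194, 317, 262], 0.57)]
rim [([341, 212, 396, 264], 0.69)]
bottle [([325, 244, 344, 284], 0.75)]
jar [([409, 188, 420, 207], 0.83)]
tipbox [([153, 198, 192, 229], 0.7), ([309, 178, 322, 197], 0.2)]
timer [([168, 227, 195, 250], 0.57), ([154, 200, 190, 226], 0.46), ([406, 190, 422, 204], 0.36)]
beaker []
top 384.5378863120803 [0.318 0.075 1.244] z axis [ 0.16  0.02 -0.99]
large1_center [([332, 219, 348, 236], 0.81), ([252, 210, 263, 224], 0.25)]
small1_center [([231, 134, 309, 193], 0.37)]
tub [([241, 132, 303, 185], 0.93), ([120, 214, 194, 271], 0.89), ([199, 256, 300, 360], 0.77)]
tub_handle [([201, 255, 304, 363], 0.95), ([243, 133, 307, 185], 0.76), ([122, 217, 198, 276], 0.72)]
mat [([231, 138, 309, 192], 0.83), ([232, 202, 487, 246], 0.7)]
sorter [([332, 120, 447, 181], 0.76)]
rim [([232, 202, 488, 245], 0.71), ([241, 132, 304, 183], 0.45)]
bottle [([302, 97, 322, 132], 0.89)]
jar []
tipbox [([477, 166, 522, 193], 0.86), ([375, 212, 382, 224], 0.27), ([244, 132, 310, 185], 0.27)]
timer [([465, 144, 494, 167], 0.87)]
beaker [([188, 168, 211, 192], 0.9), ([440, 210, 463, 228], 0.33)]
1.3 0.0187
```

View pics/top0.png

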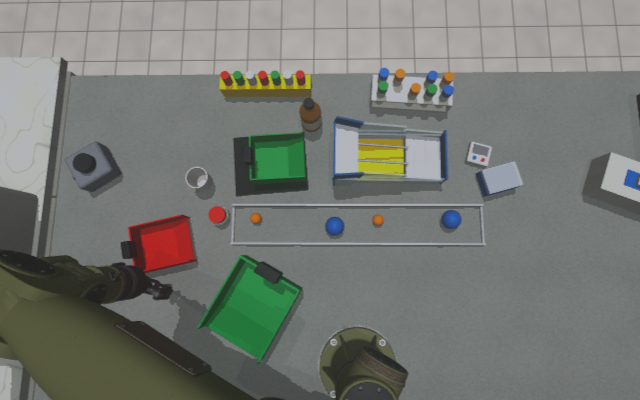

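View pics/scene0.png

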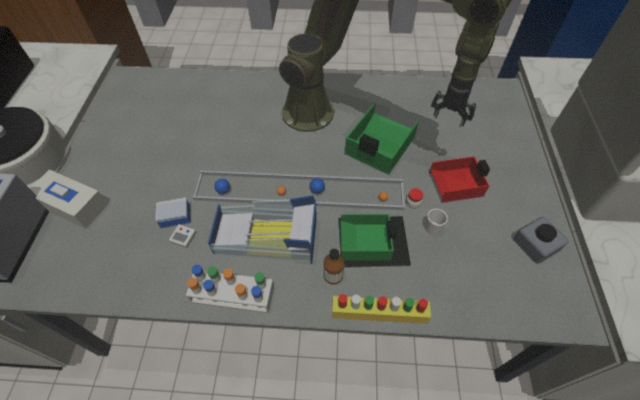

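The top view shows a small green tub on the mat at (277,159), with its handle toward +y. The look-alikes are a red tub at (163,243) and a larger green one at (250,310). The four balls are small (256,218), large (335,226), small (378,220) and large (452,219). The sorter head is at (347,152), with the bottle nearby at (311,115). Next I turn these into positions.

```bash
cat >> h.py <<'E'
def blobs(I,which,box=None,amin=15):
    """centres of coloured blobs with depth: orange/blue balls (world XYZ of sphere centre via ray through blob centroid)"""
    p,d,K,R,t=I; hsv=cv2.cvtColor(p,cv2.COLOR_RGB2HSV)
    lo,hi,r=((5,150,110),(17,255,255),.018) if which=="small" else ((105,150,80),(125,255,255),.030)
    m=cv2.inRange(hsv,lo,hi); n,l,s,c=cv2.connectedComponentsWithStats(m); X=cloud(d,K,R,t); o=-R.T@t; out=[]
    for i in range(1,n):
        if s[i,4]<amin: continue
        P=np.nanmedian(X[l==i],0); ray=(P-o)/np.linalg.norm(P-o)
        a=np.linalg.inv(K)@np.r_[c[i],1]; ray=R.T@a; ray/=np.linalg.norm(ray)
        near=np.nanpercentile(np.linalg.norm(X[l==i]-o,axis=1),10)
        C=o+ray*(near+r); out.append((C.round(3),s[i,4],s[i,:4].tolist()))
    return out
E
python3 - <<'E'
from h import *
for n in("top","scene"):
    z=np.load(f"pics/{n}0.npz"); I=[z[k] for k in"pdKRt"]
    p,d,K,R,t=I; X=cloud(d,K,R,t); hsv=cv2.cvtColor(p,cv2.COLOR_RGB2HSV)
    for w in("small","large"): print(n,w,[b for b in blobs(I,w) if b[0][2]<.2])
    g=cv2.inRange(hsv,(50,120,40),(75,255,255)); k,l,s,c=cv2.connectedComponentsWithStats(g)
    for i in range(1,k):
        if s[i,4]>500:
            Y=X[l==i]; Y=Y[~np.isnan(Y[:,0])]; Q=Y[Y[:,2]>.055]; print("green",s[i],"min",np.nanpercentile(Y,1,axis=0).round(3),"max",np.nanpercentile(Y,99,axis=0).round(3)); print(" rim rect",cv2.minAreaRect(Q[:,:2].astype(np.float32)))
    ext=dict(top=dict(handle=(244,140,258,172),sorter=(328,110,455,190),mat=(228,130,314,196)),scene=dict(handle=(386,212,402,245),sorter=(205,190,322,265),mat=(335,210,412,272)))[n]
    for q,(a,b,e,f) in ext.items():
        x=X[b:f,a:e].reshape(-1,3); h=hsv[b:f,a:e].reshape(-1,3)
        if q=="handle": m=(h[:,2]<70)&(x[:,2]>.08)&(x[:,2]<.13)
        elif q=="mat": m=(h[:,2]<60)&(x[:,2]<.02)
        else: m=(x[:,2]>.015)&(x[:,2]<.2)
        y=x[m]; 
        print(q,m.sum(),np.nanpercentile(y,[2,98],axis=0).round(3).tolist(),"mean",np.nanmean(y,0).round(3),cv2.minAreaRect(y[:,:2].astype(np.float32)))
        if q=="sorter":
            yy=x[(h[:,0]>22)&(h[:,0]<33)&(h[:,1]>120)]; print(" yellow",cv2.minAreaRect(yy[:,:2].astype(np.float32)),np.nanpercentile(yy,[2,50,98],axis=0).round(3).tolist())
            bb=x[(h[:,0]>100)&(h[:,0]<125)&(h[:,1]>130)&(x[:,2]>.06)]; print(" blue",cv2.minAreaRect(bb[:,:2].astype(np.float32)))
E
```

```text
top small [(array([ 0.898, -0.136,  0.115]), np.int32(65), [395, 69, 10, 9]), (array([ 0.886, -0.287,  0.115]), np.int32(69), [444, 72, 10, 9]), (array([ 0.849, -0.182,  0.116]), np.int32(67), [411, 83, 9, 10]), (array([0.454, 0.323, 0.018]), np.int32(84), [251, 213, 10, 10]), (array([ 0.449, -0.069,  0.018]), np.int32(85), [373, 215, 10, 10])]
top large [(array([ 0.906, -0.087,  0.106]), np.int32(61), [380, 68, 9, 9]), (array([ 0.896, -0.239,  0.105]), np.int32(63), [428, 71, 9, 9]), (array([ 0.847, -0.286,  0.105]), np.int32(66), [444, 86, 9, 9]), (array([ 0.567, -0.834,  0.078]), np.int32(173), [625, 170, 15, 20]), (array([ 0.45 , -0.3  ,  0.031]), np.int32(226), [444, 211, 17, 17]), (array([0.429, 0.069, 0.03 ]), np.int32(229), [326, 217, 17, 18])]
green [ 250  137   56   44 1936] min [0.57  0.167 0.002] max [0.714 0.333 0.075]
 rim rect ((0.5745084285736084, 0.2533075511455536), (0.1745770424604416, 0.045013800263404846), 77.9974594116211)
green [ 198  255  102  110 5102] min [0.045 0.192 0.   ] max [0.314 0.45  0.101]
 rim rect ((0.18151243031024933, 0.3171934485435486), (0.206
[... 2252 characters left out ...]
647539138794, 0.3374655842781067), (0.05485384538769722, 0.024491606280207634), 2.374089241027832)
sorter 5126 [[0.479, -0.278, 0.018], [0.742, 0.072, 0.146]] mean [ 0.646 -0.1    0.073] ((0.5896661281585693, -0.136243999004364), (0.4431135356426239, 0.29917433857917786), 87.48258209228516)
 yellow ((0.6179683804512024, -0.08695218712091446), (0.06733109056949615, 0.13890932500362396), 4.511694431304932) [[0.584, -0.153, -0.0], [0.612, -0.086, 0.005], [0.652, -0.022, 0.012]]
 blue ((0.0, 0.0), (0.0, 0.0), 0.0)
mat 862 [[0.541, 0.19, -0.004], [0.74, 0.403, 0.008]] mean [0.672 0.342 0.002] ((0.641360878944397, 0.28479835391044617), (0.19762346148490906, 0.23552826046943665), 5.660489082336426)
```

```bash
cat >> h.py <<'E'
from scipy.spatial.transform import Rotation as Ro
def q(yaw=0,tilt=0,flip=0):
    """tool down, jaws along y turned by yaw about z, then tilted about the tub's x axis (back wall up = +tilt)"""
    r=Ro.from_euler('z',yaw)*Ro.from_euler('x',tilt)*Ro.from_quat([0,1,0,0] if flip else [1,0,0,0])
    a=r.as_quat(); return [a[3],a[0],a[1],a[2]]
HZ=robot.hold_point_z
def tub2tcp(o,yaw,tilt,hz=.09):
    """TCP for tub origin o"""
    r=Ro.from_euler('z',yaw)*Ro.from_euler('x',tilt)
    return np.array(o)+r.apply([0,.06,hz-HZ])
E
python3 - <<'E'
from h import *
print(robot.current_joint_positions())
pts={"S1":(.454,.323,.003),"L1":(.428,.069,.011),"S2":(.449,-.069,.003),"L2":(.449,-.3,.011),"drop":(.64,.255,.05),"high":(.64,.3,.25)}
for f in(0,1):
    for k,P in pts.items():
        s=robot.solve_ik(P,q(0,0,f)); print(f,k,None if s is None else np.round(s,2))
    for ti in(0,15,30,40,50,55):
        t=np.radians(ti); lip=np.array([.65,.036,.168]); o=lip-Ro.from_euler('x',t).apply([0,-.11,.03])
        s=robot.solve_ik(tub2tcp(o,0,t),q(0,t,f)); print(f,ti,tub2tcp(o,0,t).round(3),None if s is None else np.round(s,2))
E
```

```text
[ 1.10502409e+00  3.13472831e-01 -4.71214042e-02  1.21021229e+00
  1.28788495e-06  1.57082529e+00]
0 S1 [ 0.62  0.43 -0.45  0.69  0.   -2.52]
0 L1 [ 0.16  0.23 -0.73  0.61  0.   -2.98]
0 S2 [-0.15  0.27 -0.69  0.61  0.    2.99]
0 L2 [-0.59  0.39 -0.48  0.69  0.    2.55]
0 drop [ 0.38  0.59 -0.05  0.93  0.   -2.76]
0 high [ 0.44  0.52  0.3   1.35  0.   -2.7 ]
0 0 [0.65  0.206 0.209] [ 0.31  0.48  0.14  1.24  0.   -2.83]
0 15 [0.65  0.19  0.252] [ 0.16  0.41  0.11  1.23  0.26 -2.98]
0 30 [0.65  0.163 0.289] [-0.    0.41  0.11  1.28  0.52  3.14]
0 40 [0.65  0.14  0.309] [-0.11  0.44  0.14  1.36  0.69  3.  ]
0 50 [0.65  0.114 0.325] [-0.21  0.51  0.18  1.49  0.85  2.82]
0 55 [0.65  0.1   0.331] [-0.26  0.56  0.21  1.57  0.91  2.71]
1 S1 [ 0.62  0.43 -0.45  0.69  0.    0.62]
1 L1 [ 0.16  0.23 -0.73  0.61  0.    0.16]
1 S2 [-0.15  0.27 -0.69  0.61  0.   -0.15]
1 L2 [-0.59  0.39 -0.48  0.69  0.   -0.59]
1 drop [ 0.38  0.59 -0.05  0.93  0.    0.38]
1 high [0.44 0.52 0.3  1.35 0.   0.44]
1 0 [0.65  0.206 0.209] [0.31 0.48 0.14 1.24 0.   0.31]
1 15 [0.65  0.19  0.252] [0.16 0.41 0.11 1.23 0.26 0.16]
1 30 [0.65  0.163 0.289] [-0.    0.41  0.11  1.28  0.52 -0.01]
1 40 [0.65  0.14  0.309] [-0.11  0.44  0.14  1.36  0.69 -0.15]
1 50 [0.65  0.114 0.325] [-0.21  0.51  0.18  1.49  0.85 -0.32]
1 55 [0.65  0.1   0.331] [-0.26  0.56  0.21  1.57  0.91 -0.43]
```

```bash
cat >> h.py <<'E'
Q=q(0,0,1); TUB=np.array([.641,.275]); TY=np.radians(2.6)
def find(kind,guess):
    c=[b[0] for b in blobs(snap("top"),kind) if b[0][2]<.06 and .36<b[0][0]<.52]
    c=[x for x in c if np.hypot(*(x-guess)[:2])<.12]
    return min(c,key=lambda x:np.hypot(*(x-guess)[:2])) if c else None
def pick(kind,guess):
    g=np.array(guess,float); c=find(kind,g)
    print(kind,"found",c); c=g if c is None else c
    z=.010 if kind=="large" else .003
    robot.movep([c[0],c[1],.13],Q); c2=None
    robot.move_l([c[0],c[1],z],speed=.12); robot.close(); robot.sleep(.2)
    robot.move_l([c[0],c[1],.2],speed=.25); w=robot.current_width(); print("width",w); return w
def drop(tx,ty,z):
    x,y=TUB+Ro.from_euler('z',TY).apply([tx,ty,0])[:2]
    robot.movep([x,y,.2],Q); robot.move_l([x,y,z],speed=.12); robot.sleep(.3); robot.let_go(); robot.sleep(.3)
    robot.move_l([x,y,.2],speed=.25)
E
python3 - <<'E'
from h import *
w=pick("large",(.428,.069,.03))
if w>.3:
    drop(-.033,-.02,.045)
    snap("top","t1.png")
print(robot.current_t(),robot.current_wrist_force())
E
```

```text
large found [0.429 0.069 0.03 ]
width 0.6740909969586194
10.075 [-0.23753925 -0.82834201 -0.64134137]
```

View pics/t1.png

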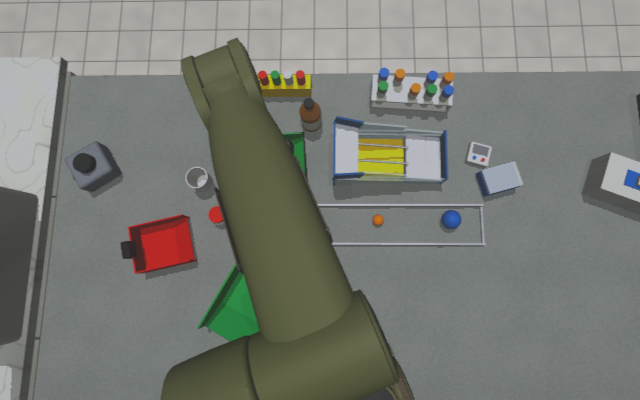

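The arm hides the tub in this view. The large ball at (452,219) and the small one at (378,220) haven't moved, so I carry on with the rest.

Run:
```python
from h import *
if pick("large",(.449,-.3,.03))>.3: drop(.033,-.02,.045)
if pick("small",(.449,-.069,.018))>.2: drop(0,-.025,.06)
robot.movep([.45,-.1,.25],Q)
if pick("small",(.454,.323,.018))>.2: drop(0,-.025,.065)
robot.movep([.40,-.25,.25],Q)
I=snap("top","t2.png"); 
for k in("small","large"): print(k,[b for b in blobs(I,k,amin=10) if b[0][2]<.14 and b[0][0]<.8])
p=I[0][100:260,180:500]; cv2.imwrite("pics/t2c.png",cv2.resize(p[:,:,::-1],None,fx=2.5,fy=2.5,interpolation=cv2.INTER_CUBIC))
print(robot.current_t())
```

```text
large found [ 0.45 -0.3   0.03]
width 0.6740732712468498
small found [ 0.449 -0.069  0.018]
width 0.3909417854661046
small found [0.397 0.242 0.018]
width 0.39046649853554954
small [(array([0.697, 0.239, 0.026]), np.int32(77), [278, 140, 11, 9]), (array([0.644, 0.23 , 0.026]), np.int32(79), [280, 155, 10, 10])]
large [(array([0.673, 0.07 , 0.101]), np.int32(13), [334, 138, 1, 13]), (array([0.682, 0.289, 0.038]), np.int32(225), [259, 140, 17, 17]), (array([0.609, 0.261, 0.038]), np.int32(212), [267, 162, 17, 15]), (array([ 0.567, -0.834,  0.077]), np.int32(175), [625, 170, 15, 20])]
41.1667
```

View pics/t2c.png

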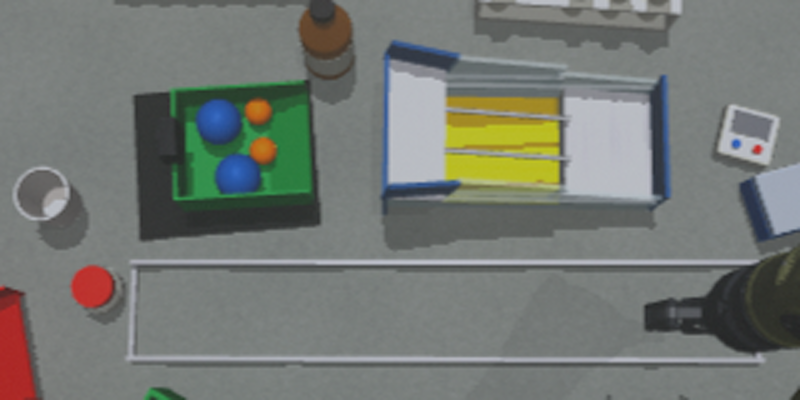

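All four balls are in the tub: large at (218,121) and (238,175) in the crop, small at (258,111) and (263,150). One small ball had been knocked aside and was found again before I picked it. Next I re-measure the handle and lift the tub.

```bash
cat >> h.py <<'E'
def handle():
    p,d,K,R,t=snap("top"); X=cloud(d,K,R,t); hsv=cv2.cvtColor(p,cv2.COLOR_RGB2HSV)
    m=(hsv[...,2]<75)&(X[...,2]>.09)&(X[...,2]<.13)&(X[...,0]>.5)&(X[...,0]<.75)&(X[...,1]>.25)&(X[...,1]<.42)
    r=cv2.minAreaRect(X[m][:,:2].astype(np.float32)); a=r[2] if r[1][0]>r[1][1] else r[2]-90
    return np.array(r[0]),np.radians(a),r
E
python3 - <<'E'
from h import *
c,a,r=handle(); print(r,a)
a=float(np.clip(a,-.1,.1)); np.save("grip.npy",[*c,a])
assert abs(c[0]-.639)<.03 and abs(c[1]-.335)<.03
Qa=q(a,0,1)
robot.movep([c[0],c[1],.2],Qa); robot.move_l([c[0],c[1],.068],speed=.1)
print(robot.current_wrist_force()); robot.close(); robot.sleep(.3); print("w",robot.current_width())
robot.move_l([c[0],c[1],.11],speed=.06); print(robot.current_wrist_force(),robot.current_moment())
I=snap("scene","s3.png"); cv2.imwrite("pics/s3c.png",cv2.resize(I[0][130:300,200:440,::-1],None,fx=3,fy=3,interpolation=cv2.INTER_CUBIC))
print(robot.current_t())
E
```

```text
((0.6389378309249878, 0.3372616767883301), (0.05077458918094635, 0.02424941584467888), 2.746638536453247) 0.04793788582326746
[-0.01644405  0.63067592 -0.29612096]
w 0.2750757930984427
[-0.37644208 -0.22293824 -3.05512273] [ 0.18594919 -0.0028254  -0.0157292 ]
46.7417
```

View pics/s3c.png

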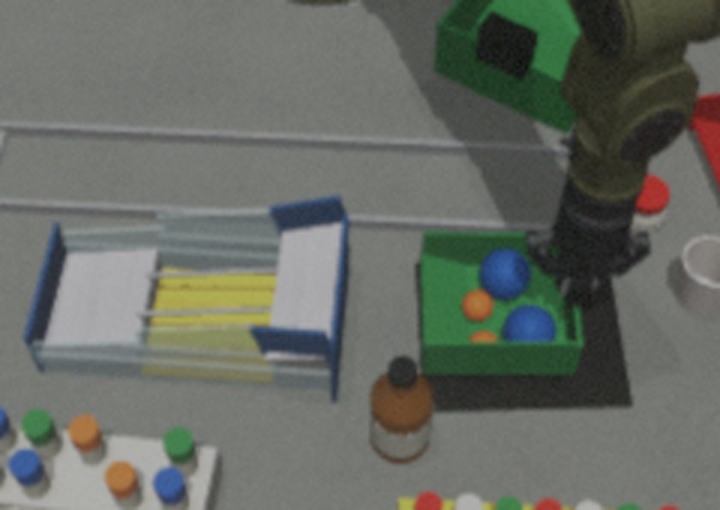

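The tub is lifted level with all four balls in it. Next I carry it to the head and tip it in steps.

Run:
```python
from h import *
c0,c1,a=np.load("grip.npy"); H=.065+HZ
def go(lip,deg,yaw,v):
    t=np.radians(deg); r=Ro.from_euler('z',yaw)*Ro.from_euler('x',t)
    o=np.array(lip)-r.apply([0,-.11,.03]); robot.move_l(tub2tcp(o,yaw,t,H),q(yaw,t,1),speed=v)
robot.move_l([c0,c1,.275],speed=.12)      # tub underside at 0.21
L=[.65,.050,.24]; go(L,0,0,.12)
L[2]=.205; go(L,0,0,.08); robot.sleep(.4); print(robot.current_wrist_force(),robot.current_tool_pos())
I=snap("scene","s4.png")
for d,z in((10,.195),(20,.180),(25,.173)): L[2]=z; go(L,d,0,.08)
for d in(30,35,40,45,50): 
    L[2]=.168; go(L,d,0,.06)
robot.sleep(1.5); print(robot.current_wrist_force())
J=snap("scene","s5.png")
f=lambda I:cv2.resize(I[0][130:290,190:430,::-1],None,fx=2,fy=2,interpolation=cv2.INTER_CUBIC)
cv2.imwrite("pics/s45.png",np.vstack([f(I)[:290],f(J)[:290]]))
print(robot.current_t())
```

```text
[-0.38595562 -0.60629569 -2.73068949] [0.65017109 0.2200006  0.24034663]
[-0.52843669 -0.04847758 -2.1112578 ]
54.9833
```

View pics/s45.png

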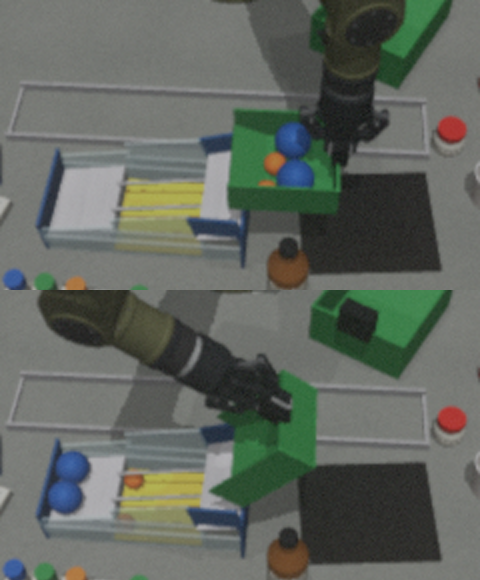

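Both large balls are in the lane. One small ball is visible in the pocket, and the other is probably behind the clear wall. Next I return the tub, then check.

Run:
```python
from h import *
H=.065+HZ
def go(lip,deg,yaw,v):
    t=np.radians(deg); r=Ro.from_euler('z',yaw)*Ro.from_euler('x',t)
    o=np.array(lip)-r.apply([0,-.11,.03]); robot.move_l(tub2tcp(o,yaw,t,H),q(yaw,t,1),speed=v)
go([.65,.05,.19],35,0,.1); go([.65,.05,.22],15,0,.1); go([.65,.05,.25],0,0,.1)
M=np.array([.639,.2835]); y=.07
def put(z,v): robot.move_l(tub2tcp([*M,z],y,0,H),q(y,0,1),speed=v)
put(.21,.12); put(.03,.12); put(.004,.03); print(robot.current_wrist_force())
robot.sleep(.3); robot.let_go(); robot.sleep(.3)
p=np.array(robot.current_tool_pos()); robot.move_l(p+[0,0,.15],speed=.15)
robot.movep([.40,-.25,.3],Q); robot.sleep(.5)
print(handle())
I=snap("top","t6.png"); J=snap("scene","s6.png")
for k in("small","large"):
  for n,i in(("top",I),("scene",J)): print(n,k,[b for b in blobs(i,k,amin=5) if b[0][2]<.14 and .3<b[0][0]<.76])
a=cv2.resize(I[0][100:250,180:500,::-1],None,fx=2,fy=2,interpolation=cv2.INTER_CUBIC); b=cv2.resize(J[0][170:300,160:480,::-1],None,fx=2,fy=2,interpolation=cv2.INTER_CUBIC)
cv2.imwrite("pics/v6.png",np.vstack([a,b])); print(robot.current_t())
```

```text
[ 0.24599514  0.40897104 -2.19358943]
(array([0.63486797, 0.33980063]), np.float64(0.06684786920283525), ((0.6348679661750793, 0.339800626039505), (0.050041474401950836, 0.025224175304174423), 3.8301007747650146))
top small [(array([ 0.702, -0.142,  0.027]), np.int32(57), [394, 139, 10, 7]), (array([ 0.612, -0.139,  0.026]), np.int32(71), [394, 165, 10, 9])]
scene small [(array([ 0.615, -0.138,  0.023]), np.int32(42), [253, 223, 8, 6])]
top large [(array([0.673, 0.07 , 0.103]), np.int32(13), [334, 138, 1, 13]), (array([ 0.678, -0.247,  0.065]), np.int32(204), [426, 138, 17, 16]), (array([ 0.655, -0.283,  0.061]), np.int32(7), [446, 150, 1, 7]), (array([ 0.617, -0.246,  0.065]), np.int32(216), [427, 157, 17, 16]), (array([ 0.658, -0.392,  0.002]), np.int32(5), [473, 156, 3, 3]), (array([0.576, 0.026, 0.127]), np.int32(5), [347, 173, 5, 1])]
scene large [(array([ 0.527, -0.922,  0.076]), np.int32(21), [46, 183, 9, 10]), (array([ 0.557, -0.832,  0.078]), np.int32(59), [63, 190, 13, 11]), (array([ 0.562, -0.876,  0.079]), np.int32(8), [54, 194, 8, 4]), (array([ 0.649, -0.243,  0.076]), np.int32(280), [214, 211, 19, 28])]
65.6333
```

View pics/v6.png

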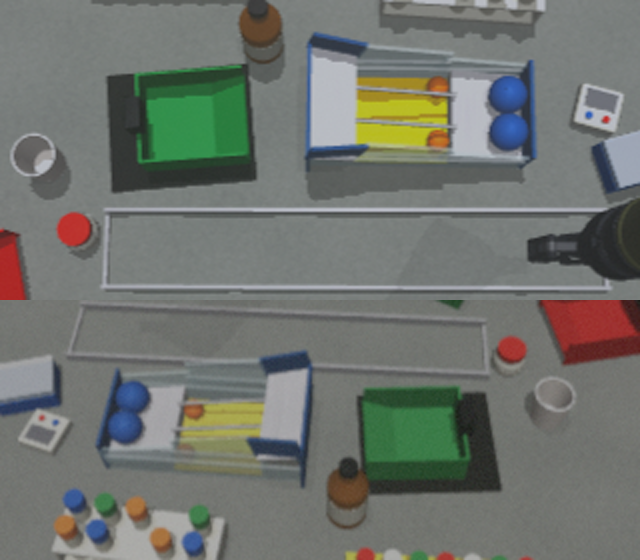

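Everything is in place, so I'm handing in.

```bash
python3 -c "
from plant import robot
robot.close_job(); print(robot.current_t())"
```

```text
the job is handed in; nothing more can be done
the job is handed in; nothing more can be done
```

The job is done and was handed in at about 66 s of the 208 s allowed. `close_job()` gives no verdict, so this rests on my own last checks.

I picked up the four balls that were present (two large, two small) and put them in the small green tub. One small ball had been knocked aside, so I found it again in the image before picking it. I then carried the tub level to the sorter head, tipped it to 50°, and stood it empty back on its mat.

| Last check (top camera) | Measured | Required |
|---|---|---|
| Large balls, sorter frame | y about -0.143 m, z about 0.065 m, both in the lane | y -0.170 to -0.058, z 0.050 to 0.115 |
| Small balls, sorter frame | y about -0.037 m, z about 0.026 m, both in the pocket | y -0.058 to 0.102, z 0.010 to 0.050 |
| Tub origin from mat centre | about 3 mm | under 50 mm |

The tub looked upright and the arm was clear of everything. By eye the bystanders had not moved; I did not measure them or the balls' speeds.

No check failed. In the last scene picture only one small ball was detected, because the other sits behind the clear wall, but the top view showed both.

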